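# Hook the shelf bracket into the slotted post and press it home

## Robot

A 6-joint arm with a two-finger parallel gripper is mounted at the origin on a cart in front of the work surface, level with it; the furniture and walls round the work are solid. World frame = base frame: x ahead of the robot, y to its left, z up, the work surface at z = 0. Lengths are in mm, angles in degrees, forces in N, time in s.
With the tool pointing down it reaches from about 350 to 850 mm from the base axis. Payload 8.1 kg.
Tool frame: the origin (TCP) lies where the fingers leave the gripper's body, on its centre line; the fingertips stand 73 mm ahead of it and the grasp point (between the pads) lies 54 mm ahead of it; z points along the fingers, y is the line along which they close (so a half turn about z gives the same grasp; the last joint's range is limited). The gripper opens to 85 mm and grips with 20 to 120 N. Pads are 22 mm wide; open, the fingers measure 114 mm over their backs; the gripper's body (76 mm by 85 mm) begins 54 mm behind the grasp point. The pads swing forward as they close: fully open they stand 13 mm farther back than shut.
Start: joints at [62.544, 7.471, 85.268, -0, 87.261, -4.893], TCP at [230.2, 554.088, 303.892] pointing down, gripper open.
Joint ranges: [-169.43, 169.43], [-51.17, 129.36], [1.28, 143.12], [-76.62, 256.62], [0, 156.53], [-152.29, 152.29]. Speed limits (degrees/s): [136.94, 136.94, 159.86, 180, 180, 180].

## Interface

Orientations are given as [roll, pitch, yaw] about the fixed x, y, z axes, in that order (R = Rz(yaw) Ry(pitch) Rx(roll)).
In Python, from bench import sense, optics, r gives the robot as it stands.
- The arm moves only by the tool servo_tool, never from a script. Its argument "plan" is a list that holds one entry, the list of rows, each a list of 5 numbers: the shift along the world's x, y, z in m, then the turn about the world's z in degrees, then the finger opening in m, from 0 to 0.0854. A call has 1 to 10 rows; each row shifts and turns the commanded pose from where the row before left it; what a row does not reach is not made up. A row lasts 1/10 s, in which the tool goes at most 50 mm and 8.59 degrees, less where a joint would pass 70% of its speed; a pose out of reach is approached as far as the arm can. A call is refused whole if a number of a shift passes 0.05 or a number of a turn 8.59, either way. A call with a gripper value outside its range is refused whole. The fingers move at their own pace and stop on an object; "force" is the grip in N (left out, the last holds). Time passes only in rows, so rows that do not move let the fingers close. It gives the time, the measured TCP pose, the force, the opening and the grip force at its end, in the units of the state.
- sense(): the state, without advancing time (a new reading comes with each control period).
- optics.snapshot(name): name is "side" or "top"; returns a dict with "frame" (480x640x3 uint8, blue, green, red), "fx", "fy", "cx", "cy" (pixels), "cam_to_world" (4x4, takes a point from camera to world coordinates). Camera axes: x right, y down, z forward; pixel columns grow to the right and rows downward; lengths in mm; the calibration is good to about 2 mm. A picture is of the moment at which its call begins. There is no depth.
- r.hand_in(): hands the job in; it is judged then, once.
The state is a dict: "time": time; "joint_pos": joint angles; "qd": joint speeds; "joint_efforts": joint torques, N m; "tool_pos": TCP position; "tcp_rot": TCP orientation; "ft_force": force on the tool from outside, world axes, zero at the start; "wrist_torque": the same for the moment, N m; "finger_gap": finger opening in mm; "grip_force": force on a finger pad.
Only numpy, scipy, OpenCV 4.12 (cv2) and the standard library are available. Lean on these libraries where they do the work, as an engineer would, in place of code of your own. Each camera call takes 0.05 s, during which the arm holds its last target. There are 200 camera calls.

## Task

Hang the loose blue shelf bracket on the free slotted post of the bench rack: put its two claws into the post's two slots and let them hook behind the face, then press down on the black thumb rest until the sprung rollers snap in above the bracket's tail and it sits fully home, like the bracket on the other post. Press with feeling, no harder than about 20 N, so as not to strain the claws, then let go; leave the petri dishes and the reagent bottles where they stand.

Things in the scene. Friction and masses are not known exactly. Their poses are not given: they have to be found in the camera images.
- bracket: Loose blue inverted-tee shelf bracket, 0.16 to 0.26 kg, standing on its flange. Origin: underside, below the middle of the rib; z up, x toward the claws, y across. Rib 10 mm thick, x -55 to +55, top edge at z 80. Flange 50 wide, 5 thick, x -55 to +39. Rear face at x +55. Black thumb rest on top, x 21 to 51, 16 wide, top at z 84.
- post_free: Upright channel post, 37 mm wide, 152 high, with a grey slotted front strip and no bracket, fixed on a dark rail 14 mm thick. Origin: foot of the post (rail top), in the plane of the front face, mid-width; x points into the post, away from the robot, y left along the face, z up. The slotted strip was set by hand: it may stand up to 8 mm higher or lower than given (this pose does not show it).
- catch_left (a joint): Outward travel (m) of the brass roller (6 mm across, 12 long, sprung: 2 N preload, 0.4 N/mm) in front of the free post's face, +y side of the tail's path, nominally 47 mm over the foot (moves with the strip). 0 at rest, about 0.0035 while the arrow head passes, 0 to 0.003 once snapped in at the neck.
- catch_right (a joint): The same for the roller on the -y side. The two meet the tail about 9 mm above home, together resist with some 8 to 14 N, and snap in over the arrow head in the last 3 mm, drawing it down.
- post_taken: The same kind of post, 180 mm beside the free one on the same rail (left or right varies), with a fixed bracket already home on it. Origin and axes as for post_free. The example to match.
- petri_dish_0: Petri dish with red medium, 62 mm across, 14 high; origin at the underside. Leave where it is.
- petri_dish_1: Petri dish with red medium, 62 mm across, 14 high; origin at the underside. Leave where it is.
- reagent_a: Small brown reagent bottle with white cap, 30 mm across, 62 high; origin at the underside. Leave where it is.
- reagent_d: White reagent bottle with red cap, 44 mm across, 85 high; origin at the underside. Leave where it is.
- bracket_grip (a point): Top edge of the bracket's rib, at x -20, z 80 mm in the bracket's frame: a good place to grip it from above, closing across y (10 mm).
- bracket_claws (a point): On the bracket's rear face at the underside of the lower claw's tongue (x 55, z 22 mm). Two steel claws, 46 mm apart in height, stand out 15.5 mm from the rear face: 8 wide, round-nosed, tongue 8 high; at its end a tooth hangs 12 mm below the tongue's underside; 7.5 mm gap between rear face and tooth.
- bracket_tail (a point): Bottom of the bracket's tail (x 41 to 55 mm, z 0): an arrow head 4 mm high and 10 wide at its widest, with 45 degree lead-in flanks below and a 6 mm wide neck above it.
- post_slots (a point): Nominal sill of the lower slot, on the front face, 62 mm over the post's foot. Two slots 11 mm wide and 40 high, sills 46 mm apart; strip 5 mm thick, 18 mm free behind it. Claws have 1.5 mm sideways play. They enter along x only with the bracket 12 to 32 mm above home. True height up to 8 mm off (strip).
- post_home (a point): Nominal place of the bracket's origin when home, its axes parallel to the post's: x -56.2 (-55 to -57.5), y 0, z 40 mm in the post's frame; true height up to 8 mm off (strip). Home, the claws' tongues stand on the rigid sills: force then climbs steeply. Let go, it droops forward by 0.02 to 0.06 rad (claw play), hooked or home.
Not all that is in view belongs to the job. What is shaped like the bracket but yellow is not meant.

How it is judged:
By the outcome, as a careful person would: the job done as asked, in the order asked, and still so for the second after the job is handed in, with the robot touching nothing.
It also fails if it takes over 58 s, if anything falls off the work surface, if the arm or the gripper's body presses on something with over 40 N, if the wrist force passes 120 N, or if a joint passes its speed limit or range.

## Working session

There is one attempt and no reset: what is moved stays moved. The work goes in short steps, Python scripts to look and compute and a tool call to move; the robot and the scene stay as the last step left them, time stands still between calls to the robot, and variables do not carry over. Pictures are saved under pics/ and viewed, at most 10 in all, crops included, and the job is handed in when it is done.

Besides the shell and the picture viewer there is one more tool, called after "Call:" as name([rows], argument=value, ...), one row to a line, values as JSON. servo_tool: Moves the arm, as the interface text tells. Its arguments: {"type":"object","properties":{"plan":{"type":"array"},"force":{"type":"number"}},"required":["plan"]}

```bash
mkdir -p pics; ls
python3 - <<'E'
from bench import sense, optics, r
import cv2,numpy as np
for n in("side","top"):
    s=optics.snapshot(n); cv2.imwrite(f"pics/{n}0.png",s["frame"]); print(n,s["fx"],s["fy"],s["cx"],s["cy"]); print(np.round(s["cam_to_world"],3).tolist())
st=sense(); print(st)
E
```

```text
pics
side 537.0680620875285 537.0680620875285 331.4922418856137 234.4591041108013
[[0.946, -0.2, 0.255, 64.583], [-0.324, -0.531, 0.783, -1548.68], [-0.021, -0.823, -0.567, 1119.543], [0.0, 0.0, 0.0, 1.0]]
top 615.5525447095722 615.5525447095722 319.25129721819485 241.9822597182921
[[-0.275, -0.865, 0.419, -182.763], [-0.961, 0.248, -0.118, 70.295], [-0.001, -0.435, -0.9, 1646.843], [0.0, 0.0, 0.0, 1.0]]
{'time': 0.1, 'joint_pos': array([ 6.25444293e+01,  7.50975861e+00,  8.53224779e+01, -3.33426521e-04,
        8.72621077e+01, -4.89425306e+00]), 'qd': array([ 0.00343835, -0.2087655 , -0.14728211,  0.03897732, -0.01452803,
        0.04600938]), 'joint_efforts': array([ 1.16099051e-03, -5.70957649e+01, -5.01937401e+01, -1.94929630e-04,
        8.20699031e-03,  1.01237968e-04]), 'tool_pos': array([230.02369223, 553.75384349, 302.96528089]), 'tcp_rot': array([-1.79905971e+02, -7.71735484e-03,  1.57438692e+02]), 'ft_force': array([ 0.35398322, -0.76072158, -0.665489  ]), 'wrist_torque': array([0.05492814, 0.01736954, 0.01562948]), 'grip_force': 0.0, 'finger_gap': 85.59822244844547}
```

View pics/side0.png

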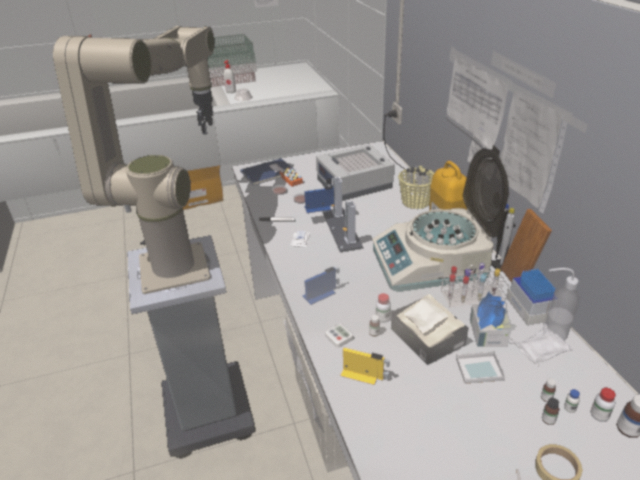

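View pics/top0.png

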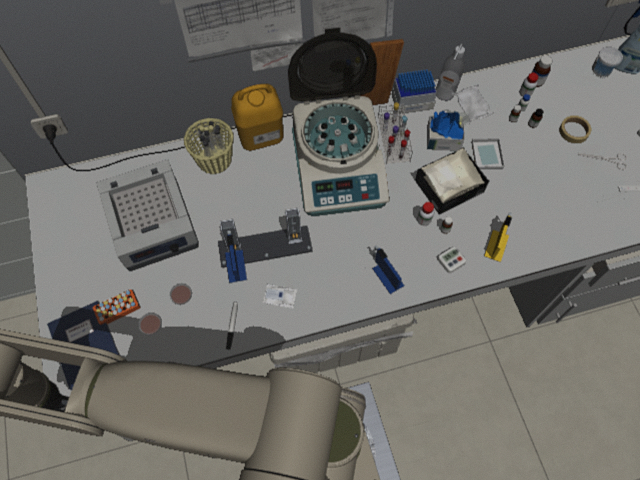

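Candidates: the loose blue bracket is at side (320,287) / top (387,272). The fixed blue bracket on the taken post is at side (320,200) / top (235,262), and the yellow decoy is at side (362,365) / top (497,240). By description I choose the first. The free post is at top (293,225) / side (350,225). I'll check this in one close crop.

Run:
```python
import cv2,numpy as np
s=cv2.imread("pics/side0.png");t=cv2.imread("pics/top0.png")
C=np.zeros((600,800,3),np.uint8)
up=lambda a,k:cv2.resize(a,None,fx=k,fy=k,interpolation=cv2.INTER_CUBIC)
C[:560,:320]=up(s[170:310,290:370],4)
C[:320,330:750]=up(t[200:280,213:318],4)
C[330:590,330:570]=up(t[240:305,355:415],4)
cv2.imwrite("pics/crop1.png",C)
```

```text
(no output)
```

View pics/crop1.png

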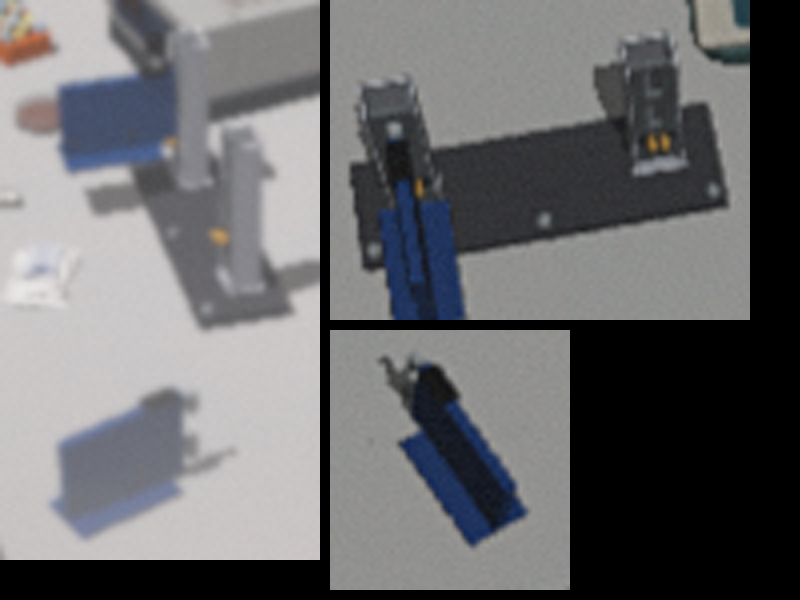

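The crop confirms the choice: the loose blue bracket (black thumb rest, claws at the upper end, top ≈(373,250)) stands apart, and the free post shows two brass rollers at top ≈(295,235) / side ≈(345,229). Next I'll measure.

```bash
cat > h.py <<'E'
import numpy as np,cv2
from bench import sense,optics,r
S={}
def snap(n):
    S[n]=optics.snapshot(n); return S[n]["frame"]
def ray(n,u,v):
    s=S[n];T=np.array(s["cam_to_world"]);d=T[:3,:3]@[(u-s["cx"])/s["fx"],(v-s["cy"])/s["fy"],1]
    return T[:3,3],d/np.linalg.norm(d)
def pl(n,u,v,z):
    o,d=ray(n,u,v);return o+d*(z-o[2])/d[2]
def tri(ps,pt):
    o1,d1=ray("side",*ps);o2,d2=ray("top",*pt)
    A=np.c_[d1,-d2];k=np.linalg.lstsq(A,o2-o1,rcond=None)[0]
    a,b=o1+d1*k[0],o2+d2*k[1];return (a+b)/2,np.linalg.norm(a-b)
def proj(n,P):
    s=S[n];T=np.linalg.inv(np.array(s["cam_to_world"]));p=T[:3,:3]@P+T[:3,3]
    return np.array([s["fx"]*p[0]/p[2]+s["cx"],s["fy"]*p[1]/p[2]+s["cy"]])
def blobs(n,lo,hi,roi,amin=2):
    u0,v0,u1,v1=roi;im=S[n]["frame"][v0:v1,u0:u1]
    m=cv2.inRange(cv2.cvtColor(im,cv2.COLOR_BGR2HSV),lo,hi);S["m"]=m
    k,l,st,c=cv2.connectedComponentsWithStats(m)
    return [(st[i,4],np.round(c[i]+[u0,v0],2)) for i in range(1,k) if st[i,4]>=amin]
E
python3 - <<'E'
from h import *
np.set_printoptions(precision=1,suppress=True)
for n in("side","top"):snap(n)
tc=lambda X,Y:(213+X/4-330/4-.375,200+Y/4-.375)
bc=lambda X,Y:(355+X/4-330/4-.375,240+Y/4-330/4-.375)
sc=lambda X,Y:(290+X/4-.375,170+Y/4-.375)
print("rail",[pl("top",*tc(*p),14) for p in((368,268),(726,205),(705,105),(352,165))])
print("rail front side view",pl("side",*sc(203,328),14),pl("side",*sc(292,310),14))
print("brass top",blobs("top",(8,110,70),(28,255,255),(213,200,318,280)))
print("brass side",blobs("side",(8,80,90),(28,255,255),(315,190,365,260)))
print("post top free (166)",[pl("top",*tc(*p),166) for p in((622,43),(672,36))])
fl=[pl("top",*bc(*p),5) for p in((402,443),(473,545),(526,512))]
print("flange",fl,np.linalg.norm(fl[1]-fl[0]),np.linalg.norm(fl[1]-fl[2]))
print("tri flange front-left",tri(sc(85,538),bc(473,545)),"rib front top",tri(sc(60,441),bc(515,494)))
print("thumb z84",[pl("top",*bc(*p),84) for p in((425,365),(458,397))])
print("thumb tri",blobs("top",(0,0,0),(180,255,45),(355,240,415,305),5),blobs("side",(0,0,0),(180,255,75),(320,260,345,280),5))
E
```

```text
rail [array([578. , 147.1,  14. ]), array([ 555. , -115.2,   14. ]), array([ 638.6, -122.3,   14. ]), array([662.4, 141.1,  14. ])]
rail front side view [ 557.  -132.4   14. ] [ 638.9 -134.8   14. ]
brass top [(np.int32(20), array([294.6, 235.3])), (np.int32(7), array([234.6, 246.3]))]
brass side [(np.int32(11), array([344.6, 228.9]))]
post top free (166) [array([623.9, -62.5, 166. ]), array([619.7, -96.8, 166. ])]
flange [array([ 457.9, -271.7,    5. ]), array([ 368.8, -295.7,    5. ]), array([ 382.2, -340.3,    5. ])] 92.25582188105743 46.62443612597563
tri flange front-left (array([ 388.9, -304.8,  -34.9]), np.float64(12.695161805119266)) rib front top (array([ 373.4, -318.4,   81.8]), np.float64(5.655994180394696))
thumb z84 [array([ 479.2, -289.3,   84. ]), array([ 449.5, -303.6,   84. ])]
thumb tri [(np.int32(298), array([385.7, 267.4]))] []
```

Call:
servo_tool([
  [[0.02, -0.045, 0, 4.2, 0.085], [0.02, -0.045, 0, 4.2, 0.085], [0.02, -0.045, 0, 4.2, 0.085], [0.02, -0.045, 0, 4.2, 0.085], [0.02, -0.045, 0, 4.2, 0.085], [0.02, -0.045, 0, 4.2, 0.085], [0.02, -0.045, 0, 4.2, 0.085], [0.02, -0.045, 0, 4.2, 0.085], [0.02, -0.045, 0, 4.2, 0.085], [0, -0.045, 0, 0, 0.085]],
], force=40)

```text
time: 1.2
tool_pos: [411.2, 101.9, 303.9]
tcp_rot: [-180.0, 0.0, -164.6]
ft_force: [0.7, 0.0, -0.2]
finger_gap: 85.7
grip_force: 0.0
```

Call:
servo_tool([
  [[0, -0.045, 0, 0, 0.085], [0, -0.045, 0, 0, 0.085], [0, -0.045, 0, 0, 0.085], [0, -0.045, 0, 0, 0.085], [0, -0.045, 0, 0, 0.085], [0, -0.045, -0.01, 0, 0.085], [0, -0.045, -0.02, 0, 0.085], [0, -0.045, -0.02, 0, 0.085], [0, -0.04, -0.02, 0, 0.085], [0, 0, 0, 0, 0.085]],
])

```text
time: 2.2
tool_pos: [408.1, -298.8, 229.9]
tcp_rot: [179.8, -0.2, -165.0]
ft_force: [-1.2, 1.8, -0.6]
finger_gap: 85.1
grip_force: 0.0
```

Run:
```python
from h import *
np.set_printoptions(precision=1,suppress=True)
for n in("side","top"):snap(n);cv2.imwrite(f"pics/{n}1.png",S[n]["frame"])
st=sense();print(st["time"],st["tool_pos"],st["tcp_rot"],st["ft_force"])
print("brass tri free",tri((344.6,228.9),(294.6,235.3)))
c=S["side"]["frame"][170:310,290:370];up=lambda a,k:cv2.resize(a,None,fx=k,fy=k,interpolation=cv2.INTER_CUBIC)
C=np.zeros((600,800,3),np.uint8)
C[:,:400]=up(S["side"]["frame"][200:320,280:360],5)
C[:300,400:]=up(S["top"]["frame"][235:310,335:435],4)
C[300:,400:720]=up(S["top"]["frame"][205:248,275:315],8)[:300]if 0 else up(S["top"]["frame"][207:244,276:316],8)[:300].copy() if 0 else 0
x=up(S["top"]["frame"][207:244,276:316],8);C[302:302+x.shape[0],402:402+x.shape[1]]=x
cv2.imwrite("pics/crop2.png",C)
```

```text
2.3 [ 409.5 -296.2  232.7] [ 179.9   -0.1 -164.9] [-0.5  0.8  0.1]
brass tri free (array([593.4, -75.8,  64.5]), np.float64(0.4225609504043502))
```

View pics/crop2.png

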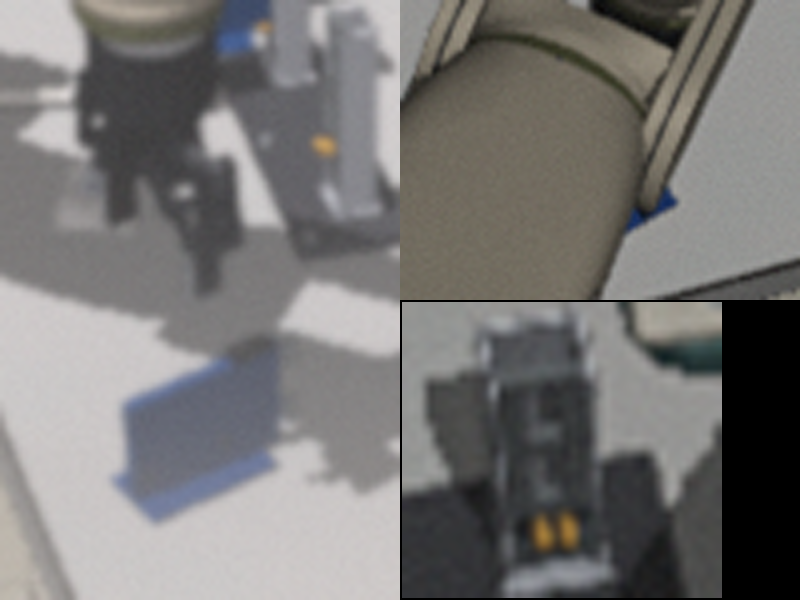

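Call:
servo_tool([
  [[0, -0.012, -0.02, 0.3, 0.06], [0, 0, -0.02, 0, 0.06], [0, 0, -0.02, 0, 0.06], [0, 0, -0.02, 0, 0.06], [0, 0, 0, 0, 0.06], [0, 0, 0, 0, 0.06]],
], force=40)

```text
time: 2.9
tool_pos: [410.7, -307.2, 154.9]
tcp_rot: [-180.0, 0.0, -164.4]
ft_force: [0.8, -0.6, 0.4]
finger_gap: 60.2
grip_force: 0.0
```

Run:
```python
from h import *
np.set_printoptions(precision=1,suppress=True)
for n in("side","top"):snap(n)
st=sense();print(st["time"],st["tool_pos"],st["tcp_rot"],st["ft_force"],st["finger_gap"])
C=np.zeros((600,800,3),np.uint8)
up=lambda a,k:cv2.resize(a,None,fx=k,fy=k,interpolation=cv2.INTER_CUBIC)
im=S["side"]["frame"]
a=np.radians(195.5)
for g in(30,-30):
    P=st["tool_pos"]+np.array([np.sin(a)*g,-np.cos(a)*g,-68]);print(proj("side",P))
C[:,:]=up(im[230:320,270:390],6.6667)[:600,:800]
cv2.imwrite("pics/crop3.png",C)
```

```text
3.0 [ 411.2 -308.1  155.8] [-179.9    0.1 -164.4] [ 0.  -0.4  1.2] 60.02314449112036
[309.3 269.1]
[320.  279.1]
```

View pics/crop3.png

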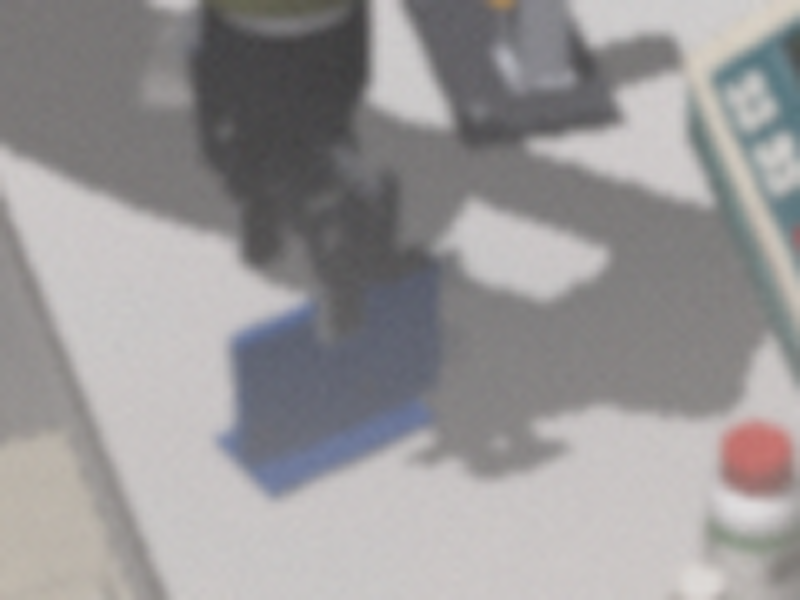

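The fingers straddle the rib at about crop x 303 (local x ≈ −19), so I'll descend and close.

Call:
servo_tool([
  [[0, 0, -0.016, 0, 0.06], [0, 0, -0.016, 0, 0.06], [0, 0, 0, 0, 0.03], [0, 0, 0, 0, 0.015], [0, 0, 0, 0, 0.0], [0, 0, 0, 0, 0.0], [0, 0, 0, 0, 0.0], [0, 0, 0, 0, 0.0]],
], force=50)

```text
time: 3.8
tool_pos: [410.9, -308.6, 123.4]
tcp_rot: [-179.9, 0.1, -164.5]
ft_force: [-0.4, 1.0, 6.6]
finger_gap: 9.0
grip_force: 50.2
```

Call:
servo_tool([
  [[0, 0, 0, 0, 0.0], [0, 0, 0, 0, 0.0], [0, 0, 0.03, 0, 0.0], [0, 0, 0.04, 0, 0.0], [0, 0, 0.03, 0, 0.0], [0, 0, 0, 0, 0.0]],
], force=50)

```text
time: 4.4
tool_pos: [412.2, -309.7, 227.6]
tcp_rot: [-179.6, 0.3, -164.5]
ft_force: [0.8, -0.2, -0.6]
finger_gap: 9.1
grip_force: 49.3
```

Call:
servo_tool([
  [[0.013, 0.04, 0, -3.4, 0.0], [0.013, 0.04, 0, -3.4, 0.0], [0.013, 0.04, 0, -3.4, 0.0], [0.013, 0.04, 0, -3.4, 0.0], [0.013, 0.04, 0, -3.4, 0.0], [0.013, 0.04, -0.012, -3.4, 0.0], [0, 0, -0.012, 0, 0.0], [0, 0, 0, 0, 0.0], [0, 0, 0, 0, 0.0]],
])

```text
time: 5.3
tool_pos: [487.4, -68.5, 197.0]
tcp_rot: [-180.0, -0.1, 175.2]
ft_force: [0.8, -0.5, -1.5]
finger_gap: 9.5
grip_force: 49.6
```

Run:
```python
from h import *
np.set_printoptions(precision=1,suppress=True)
for n in("side","top"):snap(n);cv2.imwrite(f"pics/{n}2.png",S[n]["frame"])
st=sense();print(st["time"],st["tool_pos"],st["tcp_rot"],st["ft_force"],st["finger_gap"])
C=np.zeros((600,800,3),np.uint8)
up=lambda a,k:cv2.resize(a,None,fx=k,fy=k,interpolation=cv2.INTER_CUBIC)
C[:480]=up(S["side"]["frame"][172:252,285:385],6)[:, :600].shape and 0
x=up(S["side"]["frame"][165:265,300:370],6);C[:600,:420]=x[:600,:420]
x=up(S["top"]["frame"][195:295,225:320],4);C[:400,420:800]=x
cv2.imwrite("pics/crop4.png",C)
```

```text
5.4 [488.1 -69.1 198.2] [-180.     0.   175.1] [ 0.3  0.2 -1.1] 9.228015238380792
```

View pics/crop4.png

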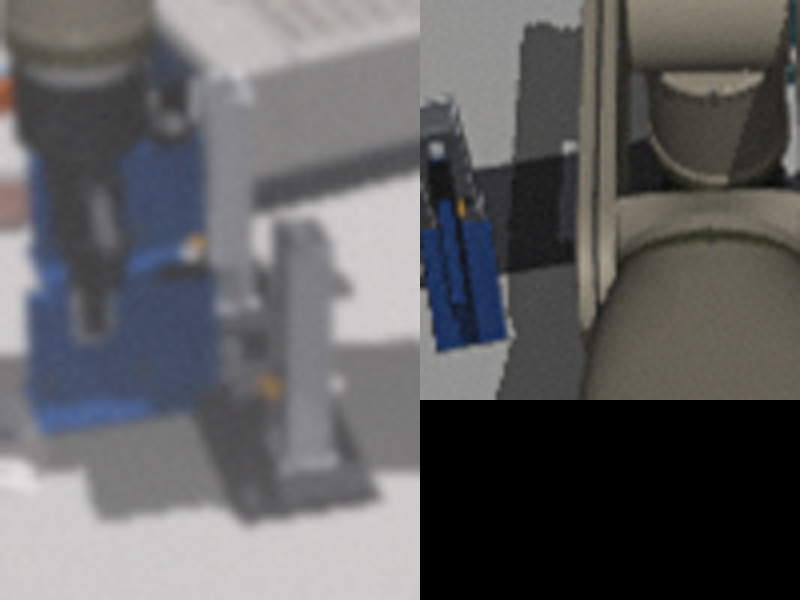

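Run:
```python
from h import *
np.set_printoptions(precision=2,suppress=True)
for n in("side","top"):snap(n)
a=np.radians(-5.1);X=np.array([np.cos(a),np.sin(a),0]);Y=np.array([-np.sin(a),np.cos(a),0]);Z=np.array([0,0,1.])
O=np.array([601.5,-76.5,14])
t=np.array([488.1,-69.1,198.2]);B=t+19*X-Z*123.8
print("rib rear right edge top/bot",proj("side",B+55*X-5*Y+80*Z),proj("side",B+55*X-5*Y+5*Z),"front flange right",proj("side",B-55*X-25*Y+5*Z),"rib front top",proj("side",B-55*X-5*Y+80*Z))
print("post front right edge",[proj("side",O-18.5*Y+Z*z) for z in(0,50,100,152)])
# lateral of post seen in top0 : intersect ray with face plane x=0
def face(u,v,px=0):
    o,d=ray("top",u,v);k=((O+px*X-o)@X)/(d@X);p=o+k*d;return (p-O)@Y,(p-O)[2]
c=lambda x,y:(276+(x-402)/8-.44,207+(y-302)/8-.44)
for nm,p,px in(("rollers",(556,531),-8),("L mid",(502,470),0),("R mid",(597,470),0),("L380",(497,380),0),("R380",(590,380),0),("footL",(505,582),0),("footR",(612,572),0)):
    print(nm,face(*c(*p),px))
```

```text
rib rear right edge top/bot [335.97 209.6 ] [336.33 227.93] front flange right [306.48 235.93] rib front top [304.21 214.31]
post front right edge [array([348.22, 243.22]), array([348.17, 231.55]), array([348.11, 219.53]), array([348.05, 206.62])]
rollers (np.float64(-0.6791402558001699), np.float64(50.28528395008152))
L mid (np.float64(15.769808326760753), np.float64(89.01427178772065))
R mid (np.float64(-17.84058357647694), np.float64(76.6013259307872))
L380 (np.float64(14.317639998245777), np.float64(155.55871283851116))
R380 (np.float64(-17.44791753690793), np.float64(144.33466259703505))
footL (np.float64(18.911152579496235), np.float64(-0.2791987217149199))
footR (np.float64(-20.95118988487426), np.float64(-7.360499017588381))
```

Call:
servo_tool([
  [[0.005, 0.0012, 0.005, 0, 0.0], [0.005, -0.0004, 0, 0, 0.0], [0.005, -0.0004, 0, 0, 0.0], [0.003, -0.0003, 0, 0, 0.0], [0, 0, 0, 0, 0.0], [0, 0, 0, 0, 0.0]],
])

```text
time: 6.1
tool_pos: [506.1, -67.7, 202.6]
tcp_rot: [180.0, -0.0, 175.1]
ft_force: [0.1, 0.9, -1.0]
finger_gap: 9.1
grip_force: 49.5
```

Call:
servo_tool([
  [[0.002, -0.0002, 0, 0, 0.0], [0.002, -0.0002, 0, 0, 0.0], [0.002, -0.0002, 0, 0, 0.0], [0.002, -0.0002, 0, 0, 0.0], [0, 0, 0, 0, 0.0]],
])

```text
time: 6.6
tool_pos: [514.4, -68.7, 202.9]
tcp_rot: [-180.0, 0.0, 175.1]
ft_force: [0.0, 0.3, -1.9]
finger_gap: 9.5
grip_force: 49.5
```

Call:
servo_tool([
  [[0.002, -0.0002, 0, 0, 0.0], [0.002, -0.0002, 0, 0, 0.0], [0, 0, 0, 0, 0.0]],
])

```text
time: 6.9
tool_pos: [518.4, -69.1, 202.9]
tcp_rot: [-180.0, 0.0, 175.1]
ft_force: [0.8, -1.4, -1.2]
finger_gap: 9.1
grip_force: 49.5
```

Call:
servo_tool([
  [[0.002, -0.0002, 0, 0, 0.0], [0.002, -0.0002, 0, 0, 0.0], [0, 0, 0, 0, 0.0]],
])

```text
time: 7.2
tool_pos: [522.4, -69.4, 202.9]
tcp_rot: [-180.0, 0.0, 175.1]
ft_force: [0.3, 0.5, -0.9]
finger_gap: 9.4
grip_force: 49.5
```

Call:
servo_tool([
  [[0.002, -0.0002, 0, 0, 0.0], [0, 0, 0, 0, 0.0], [0, 0, 0, 0, 0.0]],
])

```text
time: 7.5
tool_pos: [524.2, -69.6, 202.9]
tcp_rot: [180.0, -0.0, 175.1]
ft_force: [0.5, 0.0, -1.9]
finger_gap: 8.8
grip_force: 49.5
```

Call:
servo_tool([
  [[0.0015, -0.0001, 0, 0, 0.0], [0, 0, 0, 0, 0.0], [0, 0, 0, 0, 0.0]],
])

```text
time: 7.8
tool_pos: [525.7, -69.7, 202.9]
tcp_rot: [180.0, -0.0, 175.1]
ft_force: [0.0, -0.4, -2.4]
finger_gap: 9.2
grip_force: 49.5
```

Run:
```python
from h import *
np.set_printoptions(precision=1,suppress=True)
snap("side");st=sense();print(st["time"],st["tool_pos"],st["ft_force"])
up=lambda a,k:cv2.resize(a,None,fx=k,fy=k,interpolation=cv2.INTER_CUBIC)
cv2.imwrite("pics/crop5.png",up(S["side"]["frame"][190:265,310:375],8))
```

```text
7.85 [525.7 -69.7 202.9] [-0.4 -1.1 -2.5]
```

View pics/crop5.png

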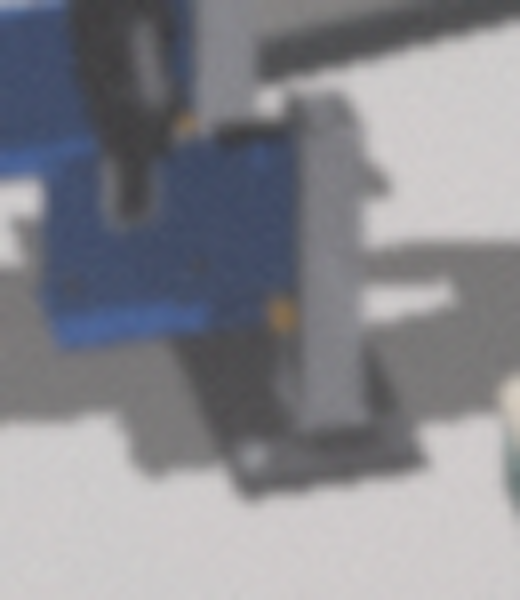

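Claws have gone in without resistance and the rear edge (crop x≈300) is near the face. I'll feel for the face.

Call:
servo_tool([
  [[0.001, -0.0001, 0, 0, 0.0], [0, 0, 0, 0, 0.0], [0, 0, 0, 0, 0.0]],
])

```text
time: 8.15
tool_pos: [526.3, -69.7, 202.7]
tcp_rot: [180.0, -0.1, 175.1]
ft_force: [-4.6, -0.0, 1.1]
finger_gap: 9.0
grip_force: 49.9
```

Call:
servo_tool([
  [[0.001, -0.0001, 0, 0, 0.0], [0, 0, 0, 0, 0.0], [0, 0, 0, 0, 0.0]],
])

```text
time: 8.45
tool_pos: [526.5, -69.8, 202.6]
tcp_rot: [180.0, -0.2, 175.1]
ft_force: [-11.6, 1.0, 5.1]
finger_gap: 9.4
grip_force: 50.6
```

Call:
servo_tool([
  [[0.001, -0.0001, 0, 0, 0.0], [0, 0, 0, 0, 0.0], [0, 0, 0, 0, 0.0]],
])

```text
time: 8.75
tool_pos: [526.7, -69.8, 202.6]
tcp_rot: [180.0, -0.3, 175.1]
ft_force: [-16.1, 1.0, 8.5]
finger_gap: 9.1
grip_force: 51.2
```

Call:
servo_tool([
  [[-0.0039, 0.0003, 0, 0, 0.0], [0, 0, 0, 0, 0.0], [0, 0.001, 0, 0, 0.0], [0, 0, 0, 0, 0.0], [0, 0, 0, 0, 0.0]],
])

```text
time: 9.25
tool_pos: [525.0, -68.7, 203.0]
tcp_rot: [-180.0, 0.0, 175.1]
ft_force: [-0.6, -0.1, -1.3]
finger_gap: 9.3
grip_force: 49.6
```

Call:
servo_tool([
  [[0, 0.001, 0, 0, 0.0], [0, 0, 0, 0, 0.0], [0, 0, 0, 0, 0.0]],
])

```text
time: 9.55
tool_pos: [524.9, -67.8, 202.9]
tcp_rot: [-180.0, 0.0, 175.1]
ft_force: [0.1, -0.8, -1.5]
finger_gap: 9.4
grip_force: 49.6
```

Call:
servo_tool([
  [[0, -0.003, 0, 0, 0.0], [0, 0, 0, 0, 0.0], [0, 0, 0, 0, 0.0]],
])

```text
time: 9.85
tool_pos: [524.7, -70.7, 202.8]
tcp_rot: [180.0, -0.0, 175.1]
ft_force: [0.2, 0.4, -1.9]
finger_gap: 9.3
grip_force: 49.6
```

Call:
servo_tool([
  [[0, -0.001, 0, 0, 0.0], [0, 0, 0, 0, 0.0], [0, 0, 0, 0, 0.0]],
])

```text
time: 10.15
tool_pos: [524.7, -71.4, 202.8]
tcp_rot: [180.0, -0.0, 175.2]
ft_force: [-1.0, 3.1, -1.3]
finger_gap: 8.6
grip_force: 49.7
```

Call:
servo_tool([
  [[0, 0.0021, 0, 0, 0.0], [0, 0, -0.004, 0, 0.0], [0, 0, -0.004, 0, 0.0], [0, 0, 0, 0, 0.0], [0, 0, 0, 0, 0.0]],
])

```text
time: 10.65
tool_pos: [524.6, -69.7, 194.5]
tcp_rot: [-180.0, -0.0, 175.1]
ft_force: [0.6, 0.5, -1.5]
finger_gap: 9.3
grip_force: 49.6
```

Call:
servo_tool([
  [[0, 0, -0.002, 0, 0.0], [0, 0, 0, 0, 0.0], [0, 0, 0, 0, 0.0]],
])

```text
time: 10.95
tool_pos: [524.8, -69.7, 192.9]
tcp_rot: [-180.0, -0.0, 175.1]
ft_force: [0.9, 0.6, -1.9]
finger_gap: 8.9
grip_force: 49.6
```

Call:
servo_tool([
  [[0, 0, -0.002, 0, 0.0], [0, 0, 0, 0, 0.0], [0, 0, 0, 0, 0.0]],
])

```text
time: 11.25
tool_pos: [524.8, -69.6, 190.8]
tcp_rot: [180.0, -0.0, 175.1]
ft_force: [0.1, 0.4, -2.0]
finger_gap: 9.2
grip_force: 49.6
```

Call:
servo_tool([
  [[0, 0, -0.001, 0, 0.0], [0, 0, 0, 0, 0.0], [0, 0, 0, 0, 0.0]],
])

```text
time: 11.55
tool_pos: [524.8, -69.6, 189.9]
tcp_rot: [180.0, 0.0, 175.1]
ft_force: [0.2, -0.0, -2.3]
finger_gap: 9.2
grip_force: 49.6
```

Call:
servo_tool([
  [[0, 0, -0.001, 0, 0.0], [0, 0, 0, 0, 0.0], [0, 0, 0, 0, 0.0]],
])

```text
time: 11.85
tool_pos: [524.8, -69.7, 189.2]
tcp_rot: [-180.0, 0.0, 175.1]
ft_force: [-1.4, 0.5, 3.8]
finger_gap: 9.5
grip_force: 50.3
```

Call:
servo_tool([
  [[0, 0, -0.001, 0, 0.0], [0, 0, 0, 0, 0.0], [0, 0, 0, 0, 0.0]],
])

```text
time: 12.15
tool_pos: [524.8, -69.6, 188.1]
tcp_rot: [-180.0, 0.0, 175.1]
ft_force: [-3.7, 0.8, 5.5]
finger_gap: 9.2
grip_force: 50.5
```

Call:
servo_tool([
  [[0, 0, 0, 0, 0.02], [0, 0, 0, 0, 0.04], [0, 0, 0, 0, 0.04], [0, 0, 0, 0, 0.04], [0, 0, 0.02, 0, 0.04], [0, 0, 0.04, 0, 0.04], [0, 0, 0.03, 0, 0.0], [0, 0, 0, 0, 0.0]],
])

```text
time: 12.95
tool_pos: [527.1, -70.1, 283.6]
tcp_rot: [-179.9, 0.5, 175.1]
ft_force: [0.2, -0.3, -0.1]
finger_gap: 11.6
grip_force: 0.0
```

Run:
```python
from h import *
np.set_printoptions(precision=1,suppress=True)
snap("side");st=sense();print(st["time"],st["tool_pos"],st["ft_force"])
up=lambda a,k:cv2.resize(a,None,fx=k,fy=k,interpolation=cv2.INTER_CUBIC)
cv2.imwrite("pics/crop6.png",up(S["side"]["frame"][180:255,305:375],8))
```

```text
13.0 [526.2 -69.9 280.8] [ 0.6 -0.2 -0.1]
```

View pics/crop6.png

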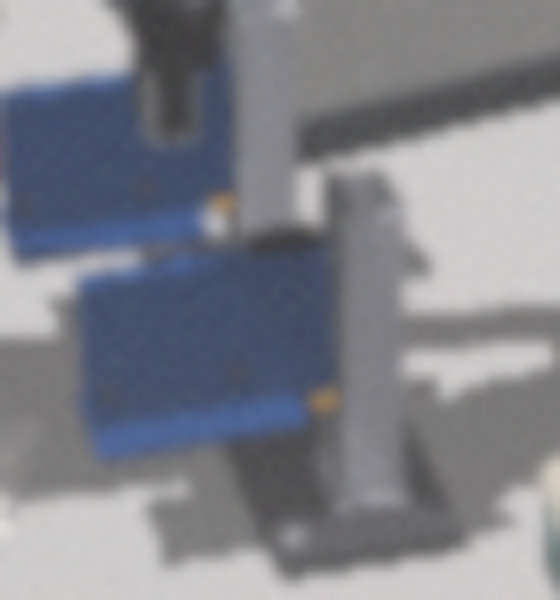

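The bracket hangs hooked on the post, with the roller at crop (325,400) just under the tail and a slight droop. Next I'll bring the closed fingers over the thumb rest.

Call:
servo_tool([
  [[0.027, -0.0024, 0, 0, 0.0], [0.026, -0.0023, 0, 0, 0.0], [0, 0, -0.02, 0, 0.0], [0, 0, -0.02, 0, 0.0], [0, 0, -0.01, 0, 0.0], [0, 0, 0, 0, 0.0], [0, 0, 0, 0, 0.0]],
])

```text
time: 13.7
tool_pos: [577.6, -74.3, 227.8]
tcp_rot: [180.0, -0.0, 175.1]
ft_force: [0.0, 0.6, 0.2]
finger_gap: -0.2
grip_force: 0.0
```

Call:
servo_tool([
  [[0, 0, -0.003, 0, 0.0], [0, 0, 0, 0, 0.0], [0, 0, 0, 0, 0.0]],
])

```text
time: 14.0
tool_pos: [578.0, -74.4, 225.6]
tcp_rot: [-180.0, 0.1, 175.1]
ft_force: [-0.2, -0.0, 0.2]
finger_gap: 0.0
grip_force: 0.0
```

Call:
servo_tool([
  [[0, 0, -0.002, 0, 0.0], [0, 0, 0, 0, 0.0], [0, 0, 0, 0, 0.0]],
])

```text
time: 14.3
tool_pos: [577.8, -74.3, 222.9]
tcp_rot: [-180.0, -0.0, 175.1]
ft_force: [0.2, -0.1, 0.8]
finger_gap: 0.2
grip_force: 0.0
```

Call:
servo_tool([
  [[0, 0, -0.002, 0, 0.0], [0, 0, 0, 0, 0.0], [0, 0, 0, 0, 0.0]],
])

```text
time: 14.6
tool_pos: [577.9, -74.3, 221.3]
tcp_rot: [-180.0, 0.0, 175.1]
ft_force: [-0.5, -0.1, 3.3]
finger_gap: -0.1
grip_force: 2.2
```

Call:
servo_tool([
  [[0, 0, -0.0015, 0, 0.0], [0, 0, 0, 0, 0.0], [0, 0, 0, 0, 0.0]],
])

```text
time: 14.9
tool_pos: [577.9, -74.3, 219.6]
tcp_rot: [-180.0, 0.0, 175.1]
ft_force: [-1.0, 0.9, 3.9]
finger_gap: -0.1
grip_force: 2.0
```

Call:
servo_tool([
  [[0, 0, -0.0015, 0, 0.0], [0, 0, 0, 0, 0.0], [0, 0, 0, 0, 0.0]],
])

```text
time: 15.2
tool_pos: [577.7, -74.3, 217.5]
tcp_rot: [180.0, -0.0, 175.1]
ft_force: [1.0, 0.1, 1.5]
finger_gap: -0.1
grip_force: 0.4
```

Call:
servo_tool([
  [[0, 0, -0.001, 0, 0.0], [0, 0, 0, 0, 0.0], [0, 0, 0, 0, 0.0]],
])

```text
time: 15.5
tool_pos: [577.5, -74.2, 216.4]
tcp_rot: [180.0, -0.1, 175.1]
ft_force: [0.7, 0.3, -0.4]
finger_gap: 0.2
grip_force: 0.0
```

Call:
servo_tool([
  [[0, 0, -0.001, 0, 0.0], [0, 0, 0, 0, 0.0], [0, 0, 0, 0, 0.0]],
])

```text
time: 15.8
tool_pos: [577.7, -74.3, 215.8]
tcp_rot: [180.0, -0.0, 175.1]
ft_force: [0.7, -0.3, 0.2]
finger_gap: -0.4
grip_force: 0.0
```

Call:
servo_tool([
  [[0, 0, -0.001, 0, 0.0], [0, 0, 0, 0, 0.0], [0, 0, 0, 0, 0.0]],
])

```text
time: 16.1
tool_pos: [577.8, -74.3, 214.8]
tcp_rot: [-180.0, -0.0, 175.1]
ft_force: [0.1, 0.4, 0.1]
finger_gap: -0.1
grip_force: 0.0
```

Call:
servo_tool([
  [[0, 0, -0.001, 0, 0.0], [0, 0, 0, 0, 0.0], [0, 0, 0, 0, 0.0]],
])

```text
time: 16.4
tool_pos: [577.7, -74.3, 213.8]
tcp_rot: [-180.0, -0.0, 175.1]
ft_force: [0.2, 0.2, 0.0]
finger_gap: -0.2
grip_force: 0.0
```

Call:
servo_tool([
  [[0, 0, -0.001, 0, 0.0], [0, 0, 0, 0, 0.0], [0, 0, 0, 0, 0.0]],
])

```text
time: 16.7
tool_pos: [577.9, -74.3, 213.5]
tcp_rot: [-180.0, 0.0, 175.1]
ft_force: [-3.4, 0.7, 5.0]
finger_gap: 0.3
grip_force: 2.8
```

Call:
servo_tool([
  [[0, 0, -0.001, 0, 0.0], [0, 0, 0, 0, 0.0], [0, 0, 0, 0, 0.0]],
])

```text
time: 17.0
tool_pos: [578.0, -74.4, 213.5]
tcp_rot: [-180.0, 0.0, 175.1]
ft_force: [-5.9, -0.4, 10.7]
finger_gap: -0.2
grip_force: 5.7
```

Call:
servo_tool([
  [[0, 0, -0.0005, 0, 0.0], [0, 0, 0, 0, 0.0], [0, 0, 0, 0, 0.0]],
])

```text
time: 17.3
tool_pos: [578.0, -74.4, 213.4]
tcp_rot: [-180.0, 0.1, 175.1]
ft_force: [-7.1, 1.3, 14.8]
finger_gap: 0.0
grip_force: 7.2
```

It stops rigidly at z 213.4 with 15 N, so it is home. I'll retract and check.

Call:
servo_tool([
  [[0, 0, 0.01, 0, 0.0], [0, 0, 0.03, 0, 0.0], [0, 0, 0.04, 0, 0.0], [-0.03, -0.03, 0.02, 0, 0.0], [-0.03, -0.04, 0, 0, 0.0], [-0.02, -0.045, 0, 0, 0.0], [0, -0.045, 0, 0, 0.0], [0, -0.045, 0, 0, 0.0], [0, 0, 0, 0, 0.0], [0, 0, 0, 0, 0.0]],
])

```text
time: 18.3
tool_pos: [497.5, -280.2, 311.2]
tcp_rot: [180.0, -0.0, 175.0]
ft_force: [0.1, 1.1, 0.3]
finger_gap: -0.1
grip_force: 0.0
```

Run:
```python
from h import *
np.set_printoptions(precision=1,suppress=True)
for n in("side","top"):snap(n)
st=sense();print(st["time"],st["tool_pos"],st["ft_force"])
up=lambda a,k:cv2.resize(a,None,fx=k,fy=k,interpolation=cv2.INTER_CUBIC)
C=np.zeros((600,800,3),np.uint8)
C[:600,:400]=up(S["side"]["frame"][165:265,300:367],6)[:,:400]
C[:400,405:785]=up(S["top"]["frame"][205:305,225:320],4)
cv2.imwrite("pics/crop7.png",C)
```

```text
18.4 [ 497.9 -278.6  311.3] [-0.2  0.5 -0.3]
```

View pics/crop7.png

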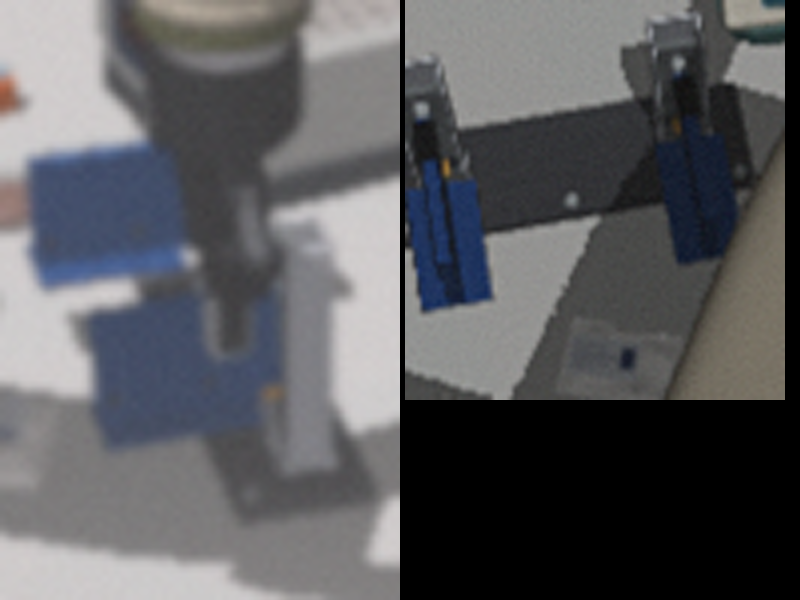

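The bracket sits straight on the free post: at top crop (695,195) it matches its neighbour. In the side view the roller at (272,392) is now above the tail bottom, and the arm is clear, so I'll hand in.

```bash
python3 -c "
from bench import r
print(r.hand_in())"
```

```text
the job is handed in; nothing more can be done
None
```

The blue bracket hangs on the free post, hooked and pressed to a rigid stop at about 15 N (highest reading), then let go; the last pictures show it level with its neighbour, and I handed the job in at about 18 s.

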